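Make up the seasoning tray

TASK

Make up the seasoning tray for cooking from the things scattered on the worktop to its right: stand the salt shaker in the narrow round cup, the sugar jar (the smaller of the two stout green-lidded jars) in the wide round cup, the square spice jar in the square holder, turned square with it, and set the garlic bulb in the middle of the shallow dish, neck up. Set each down gently, upright on the floor of its holder, and leave the larger stout jar and the round spice jar standing where they are.

Things in the scene. Friction and masses are not known exactly. Their poses are not given: they have to be found in the camera images.
- salt_shaker: slim round white body, 44 mm across 25 mm up, narrowing to a 30 mm neck about 70 mm up, then a grey domed top 34 mm across, 90 mm tall; loose, about 0.1 kg. Origin at the centre of its underside, z up.
- sugar_jar: the smaller of the two stout screw-top jars, round: clear jar filled with white sugar, green lid, 63 mm across near the top, 50 mm at the foot, lid 59 mm, 100 mm tall; loose, about 0.33 kg. Origin at the centre of its underside, z up.
- square_jar: spice jar with a square body (40 x 40 mm, rounded corners, flat sides along its x and y axes) and a round 40 mm dark screw cap from 86 mm up, 107 mm tall; loose, about 0.11 kg. Origin at the centre of its underside, z up.
- garlic: garlic bulb, 54 x 56 mm, 57 mm tall with its pointed neck upward, widest about 25 mm up; loose, about 0.035 kg. Origin at the centre of its underside, z up.
- big_jar: LOOK-ALIKE, stays: the larger of the two stout screw-top jars, green lid too, a green label, not filled with white, 70 mm across, 110 mm tall; loose. Origin at the centre of its underside, z up.
- round_jar: LOOK-ALIKE, stays: spice jar with a round body, 41 mm across, 109 mm tall, round screw cap; loose. Origin at the centre of its underside, z up.
- wide_cup: wide round steel cup on the seasoning tray (fixed square wooden tray, 186 mm a side, rim 20 mm high; its four holders stand 2 x 2, 86 mm apart, in any order, x and y axes along the tray's sides): 79 mm inside, 83 mm outside, 34 mm high, inner floor 3 mm above its underside; fixed. Origin: centre of its underside, 8 mm above the worktop; z up.
- narrow_cup: the narrow round steel cup on the same tray: 61 mm inside, 65 mm outside, 34 mm high, inner floor 3 mm above its underside; fixed. Origin at the centre of its underside, 8 mm above the worktop; z up.
- square_cup: the square pale wooden holder on the same tray: 58 x 58 mm inside, 64 x 64 mm outside, 34 mm high, inner floor 3 mm above its underside, sides along its x and y axes; fixed. Origin at the centre of its underside, 8 mm above the worktop; z up.
- dish: the shallow white porcelain dish on the same tray: 82 mm across the rim, flat inner floor about 62 mm across and 4 mm above its underside, rim 13 mm high; fixed. Origin at the centre of its underside, 8 mm above the worktop; z up.
There are look-alikes about, which are no part of the job. Leave any red look-alike of the salt_shaker alone.

How it is judged:
By the outcome, as a careful person would: the job done as asked, in the order asked, and still so for the second after the job is handed in, with the robot touching nothing.
It also fails if it takes over 88 s, if anything falls off the work surface, if the arm or the gripper's body presses on something with over 40 N, if the wrist force passes 120 N, or if a joint passes its speed limit or range.

ROBOT

A 6-joint arm with a two-finger parallel gripper is mounted at the origin on a cart in front of the work surface, level with it; the furniture and walls round the work are solid. World frame = base frame: x ahead of the robot, y to its left, z up, the work surface at z = 0. Lengths are in mm, angles in rad, forces in N, time in s.
With the tool pointing down it reaches from about 350 to 875 mm from the base axis. Payload 4.2 kg.
Tool frame: the origin (TCP) lies at the very end of the fingers, on their centre line; the grasp point (between the pads) lies 19 mm behind it (bot.grip_depth is the z of the grasp point in the tool frame, in mm); z points along the fingers, y is the line along which they close (so a half turn about z gives the same grasp; the last joint's range is limited). The gripper opens to 85 mm and grips with 20 to 120 N. Pads are 22 mm wide; open, the fingers measure 114 mm over their backs; the gripper's body (76 mm by 85 mm) begins 54 mm behind the grasp point. The pads swing forward as they close: fully open they stand 13 mm farther back than shut.
Start: joints at [-1.054, 0.385, 0.008, 0, -1.194, -0.259], TCP at [159.363, -604.32, 231.312] pointing down, gripper open.
Joint ranges: [-3.14, 3.14], [-1.21, 2.06], [-1.07, 1.41], [-3.16, 2.05], [-2.99, -0.16], [-3.1, 3.1]. Speed limits (rad/s): [2.79, 2.79, 3.14, 3.14, 3.14, 3.14].

INTERFACE

Orientations are given as a rotation vector (axis times angle).
In Python, from station import bot gives the robot as it stands.
- The arm moves only by the tool move_arm, never from a script. Its argument "motion" is text: rows parted by semicolons, each of 6 numbers parted by spaces: the shift along the world's x, y, z in cm, then the turn, a rotation vector about the world's x, y, z in degrees. In form: dx dy dz ax ay az; .... A call has 1 to 10 rows; each row shifts and turns the commanded pose from where the row before left it; what a row does not reach is not made up. A row lasts 1/12 s, in which the tool goes at most 41.7 mm and 7.16 degrees, less where a joint would pass 70% of its speed; a pose out of reach is approached as far as the arm can. A call with a gripper value outside its range is refused whole. "fingers" is the opening in per cent of the stroke, from 0 (shut) to 100 (fully open), set as the call begins (left out, the last holds). The fingers move at their own pace and stop on an object; the grip force is fixed at half the most. Time passes only in rows, so rows that do not move let the fingers close. It gives the time, the measured TCP pose, the force, the opening and the grip force at its end, in the units of the state.
- bot.read_state(): the state, without advancing time (a new reading comes with each control period).
- bot.read_camera(name): name is "scene" or "top"; returns the picture (384x512x3 uint8, red, green, blue); there is no depth.
- bot.calibration(name): a dict with "K" (3x3 intrinsics, pixels), "k1" (the pictures are not rectified: a ray, as slopes to the right and down, at radius r is drawn at 1 + k1 r^2 times it, then the intrinsics apply), "world_from_camera" (4x4, takes a point from camera to world coordinates). Camera axes: x right, y up, looking along -z (the intrinsics and any distortion apply to the point x, -y, -z); pixel columns grow to the right and rows downward; lengths in mm; the calibration is good to about 2 mm. A picture is of the moment at which its call begins. calibration takes no time and is no camera call.
- bot.finish_job(): hands the job in; it is judged then, once.
The state is a dict: "t": time; "joints": joint angles; "qvel": joint speeds; "joint_efforts": joint torques, N m; "eef_pos": TCP position; "eef_rot": TCP orientation; "contact_force": force on the tool from outside, world axes, zero at the start; "ft_torque": the same for the moment, N m; "gripper_width": opening from 0.0 (shut) to 1.0 (fully open); "grasp_force": force on a finger pad.
Only numpy, scipy, OpenCV 4.12 (cv2) and the standard library are available. Lean on these libraries where they do the work, as an engineer would, in place of code of your own. Each camera call takes 0.05 s, during which the arm holds its last target. There are 200 camera calls.

## Working session

There is one attempt and no reset: what is moved stays moved. The work goes in short steps, Python scripts to look and compute and a tool call to move; the robot and the scene stay as the last step left them, time stands still between calls to the robot, and variables do not carry over. Pictures are saved under pics/ and viewed, at most 14 in all, crops included, and the job is handed in when it is done.

Besides the shell and the picture viewer there is one more tool, called after "Call:" by a JSON object that holds its "op" and its "data", one argument or row to a line. move_arm: Moves the arm, as the interface text tells. Its arguments: {"type":"object","properties":{"motion":{"type":"string"},"fingers":{"type":"number"}},"required":["motion"]}

```bash
mkdir -p pics; ls; cat > h.py <<'E'
import numpy as np, cv2
from station import bot
def snap(n,f):
    im=bot.read_camera(n); cv2.imwrite(f'pics/{f}.png',im[:,:,::-1]); return im
def ray(n,u,v):
    c=bot.calibration(n);K=np.array(c['K'],float);k=c['k1'];T=np.array(c['world_from_camera'])
    d=np.array([(u-K[0,2])/K[0,0],(v-K[1,2])/K[1,1]]);s=d.copy()
    for _ in range(30): s=d/(1+k*(s@s))
    return T[:3,3],T[:3,:3]@np.array([s[0],-s[1],-1])
def onz(n,u,v,z):
    o,d=ray(n,u,v);return (o+d*(z-o[2])/d[2]).round(1)
def proj(n,p):
    c=bot.calibration(n);K=np.array(c['K'],float);T=np.array(c['world_from_camera'])
    q=T[:3,:3].T@(np.array(p,float)-T[:3,3]);s=np.array([q[0],-q[1]])/-q[2];s=s*(1+c['k1']*(s@s))
    return np.array([K[0,0]*s[0]+K[0,2],K[1,1]*s[1]+K[1,2]])
E
python3 - <<'E'
from h import *
for n in('scene','top'):
    im=snap(n,n+'0');cv2.imwrite(f'pics/{n}0.png',cv2.resize(im[:,:,::-1],(800,600),interpolation=cv2.INTER_CUBIC))
    print(n,np.array(bot.calibration(n)['world_from_camera']).round(2).tolist(),bot.calibration(n)['K'])
E
```

```text
pics
scene [[0.9, 0.27, -0.35, 235.08], [-0.44, 0.52, -0.73, -913.47], [-0.01, 0.81, 0.58, 536.85], [0.0, 0.0, 0.0, 1.0]] [[406.61173959   0.         260.90137026]
 [  0.         406.61173959 194.85515202]
 [  0.           0.           1.        ]]
top [[0.01, 0.97, -0.24, 360.45], [-1.0, 0.0, -0.01, -275.18], [-0.01, 0.24, 0.97, 880.65], [0.0, 0.0, 0.0, 1.0]] [[373.72501193   0.         255.80727375]
 [  0.         373.72501193 189.85941203]
 [  0.           0.           1.        ]]
```

View pics/scene0.png

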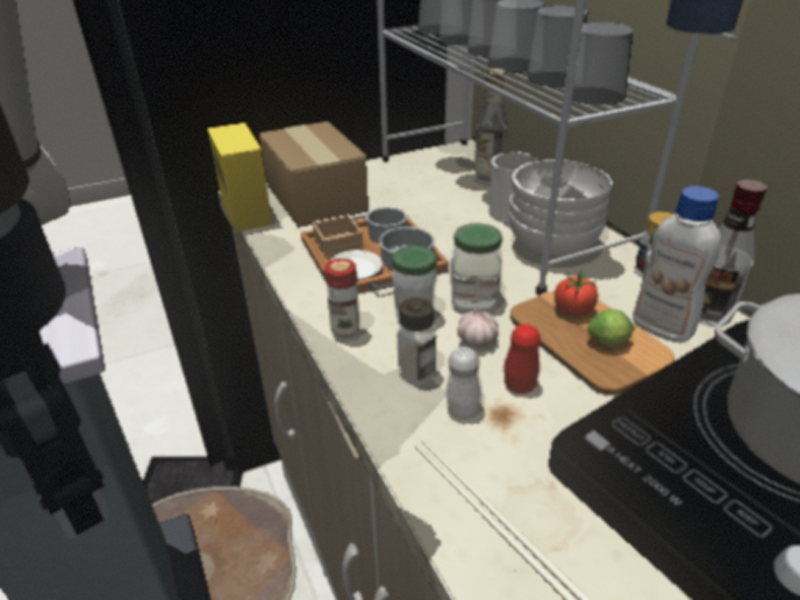

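View pics/top0.png

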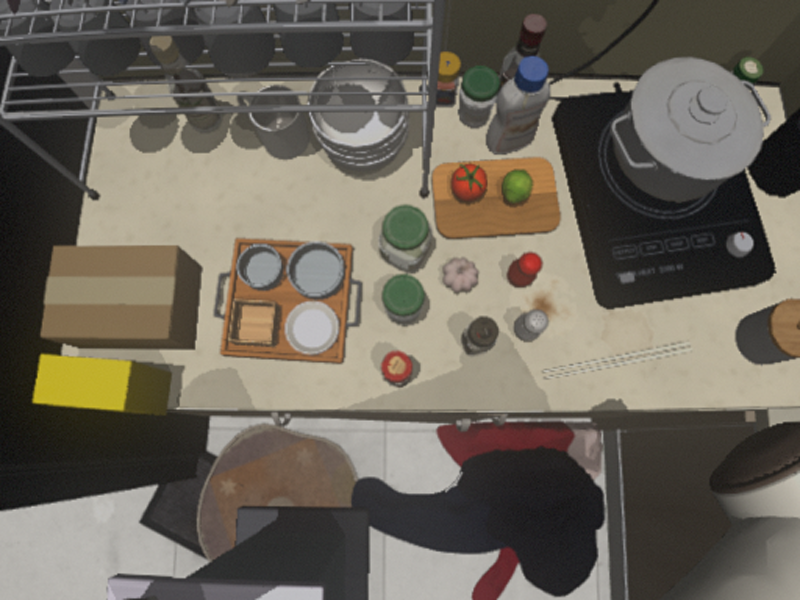

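The views show the tray holders (top view 800 px: narrow cup 260,267; wide cup 316,270; square 255,323; dish 312,328), with sugar jar 404,298, square jar 482,335, garlic 460,274 and salt 533,323. The big jar (405,228) and red-capped round jar (397,367) stay.

```bash
python3 - <<'E'
from h import *
im=bot.read_camera('top')[:,:,::-1]
c=im[145:250,135:365]; cv2.imwrite('pics/c1.png',cv2.resize(c,None,fx=3.4,fy=3.4,interpolation=cv2.INTER_CUBIC))
s=bot.read_camera('scene')[:,:,::-1]
c=s[130:280,185:365]; cv2.imwrite('pics/c2.png',cv2.resize(c,None,fx=4,fy=4,interpolation=cv2.INTER_CUBIC))
E
```

```text
(no output)
```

View pics/c1.png

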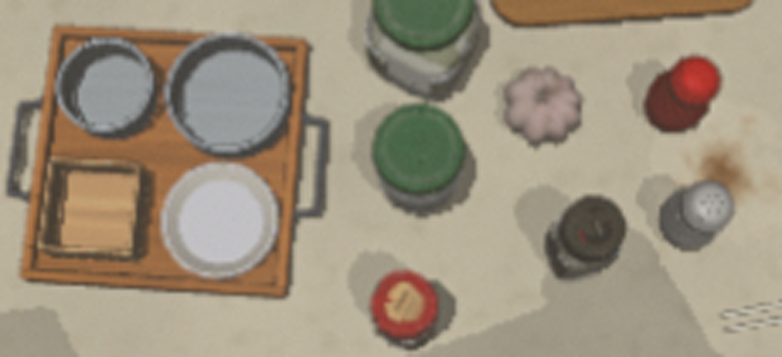

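View pics/c2.png

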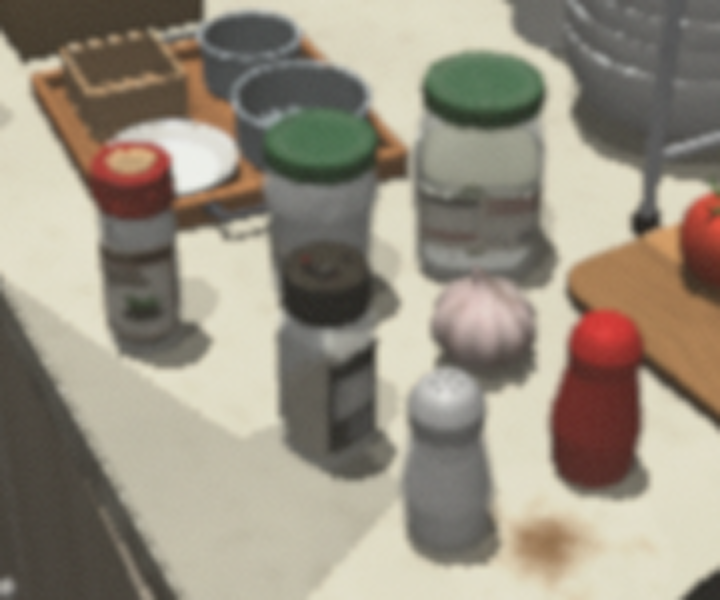

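```bash
python3 - <<'E'
from h import *
T=lambda x,y,z:onz('top',135+(x+.5)/3.4-.5,145+(y+.5)/3.4-.5,z)
S=lambda x,y,z:onz('scene',185+(x+.5)/4-.5,130+(y+.5)/4-.5,z)
for n,a in dict(sugar=(420,147,100),bigj=(423,10,110),rj=(404,306,109),sq=(594,226,107),salt=(709,206,80),garlic=(543,104,28),red=(696,81,78),narrow=(107,86,42),wide=(229,94,42),dish=(220,219,21)).items(): print(n,T(*a))
P=np.array([T(*a,42) for a in((48,160),(145,160),(143,262),(40,255))]);print('sqcup',P.tolist(),P.mean(0))
P=np.array([T(*a,20) for a in((53,26),(308,40),(288,298),(22,280))]);print('tray',P.tolist(),P.mean(0))
print('scene: sugar',S(321,138,100),'sq',S(329,271,107),'salt',S(446,400,80),'garlic',S(484,320,28),'wide',S(301,95,42),'narrow',S(249,37,42),'dish',S(175,157,21))
P=[S(*a,0) for a in((283,430),(329,452),(378,430))];print('sqfoot',P)
E
```

```text
sugar [ 554.2 -273.3  100. ]
bigj [ 642.4 -274.9  110. ]
rj [ 452.3 -264.   109. ]
sq [ 502.4 -381.2  107. ]
salt [ 520.6 -459.7   80. ]
garlic [ 603.2 -358.8   28. ]
red [ 605.3 -455.7   78. ]
narrow [611.4 -56.   42. ]
wide [ 605.8 -141.4   42. ]
dish [ 522.1 -135.3   21. ]
sqcup [[558.5, -18.3, 42.0], [558.8, -85.6, 42.0], [488.6, -88.0, 42.0], [492.7, -17.4, 42.0]] [524.65  -52.325  42.   ]
tray [[663.3, -7.6, 20.0], [652.5, -192.9, 20.0], [467.9, -183.8, 20.0], [478.7, 0.8, 20.0]] [565.6   -95.875  20.   ]
scene: sugar [ 554.5 -273.6  100. ] sq [ 501.3 -387.4  107. ] salt [ 520.1 -461.    80. ] garlic [ 601.2 -364.4   28. ] wide [ 608.6 -138.4   42. ] narrow [611.7 -56.1  42. ] dish [ 525.1 -137.2   21. ]
sqfoot [array([ 486.9, -364.9,    0. ]), array([ 499.9, -389.4,    0. ]), array([ 528.7, -386.2,    0. ])]
```

```bash
python3 - <<'E'
from h import *
from scipy.spatial.transform import Rotation as R
s=bot.read_state();print(s['t'],s['eef_pos'],s['gripper_width'],bot.grip_depth);print(R.from_rotvec(s['eef_rot']).as_matrix().round(3))
E
```

```text
0.2 [ 159.29491851 -604.02031591  230.64795572] 0.9951444524354851 -18.700000000000003
[[-0.967 -0.255 -0.   ]
 [-0.255  0.967  0.001]
 [ 0.     0.001 -1.   ]]
```

Call:
{"op": "move_arm", "data": {
  "motion": "3.61 1.44 0 0 0 -4.5;3.61 1.44 0 0 0 -4.5;3.61 1.44 0 0 0 -4.5;3.61 1.44 0 0 0 -4.5;3.61 1.44 0 0 0 -4.5;3.61 1.44 0 0 0 -4.5;3.61 1.44 0 0 0 -4.5;3.61 1.44 0 0 0 -4.5;3.61 1.44 0 0 0 -4.5;3.61 1.44 0 0 0 -4.5",
  "fingers": 70
}}

```text
t: 1.03
eef_pos: [521.9, -459.2, 231.1]
eef_rot: [-0.825, -3.031, -0.0]
contact_force: [0.2, -1.0, 0.0]
gripper_width: 0.703
grasp_force: 0.0
```

Call:
{"op": "move_arm", "data": {
  "motion": "0 0 -3 0 0 0;0 0 -3 0 0 0;0 0 -3 0 0 0;0 0 -2.5 0 0 0;0 0 0 0 0 0"
}}

```text
t: 1.45
eef_pos: [517.2, -457.6, 109.1]
eef_rot: [-0.817, -3.021, -0.008]
contact_force: [-1.8, 0.7, -1.5]
gripper_width: 0.698
grasp_force: 0.0
```

```bash
cat > look.py <<'E'
import sys
from h import *
a=[int(x) for x in sys.argv[2:6]]; b=[int(x) for x in sys.argv[6:10]]
t=bot.read_camera('top')[a[1]:a[3],a[0]:a[2],::-1]; s=bot.read_camera('scene')[b[1]:b[3],b[0]:b[2],::-1]
f=lambda i:cv2.resize(i,(400,400*i.shape[0]//i.shape[1]),interpolation=cv2.INTER_CUBIC)
t,s=f(t),f(s);H=max(len(t),len(s));p=lambda i:cv2.copyMakeBorder(i,0,H-len(i),0,0,cv2.BORDER_CONSTANT)
cv2.imwrite(f'pics/{sys.argv[1]}.png',np.hstack([p(t),p(s)]));S=bot.read_state();print(S['eef_pos'],S['gripper_width'],S['contact_force'])
E
python3 look.py l1 260 120 420 260 230 130 390 290
```

```text
[ 520.11913723 -460.42411902  115.77587876] 0.7014312532534352 [ 0.53573476 -0.09273841  0.94208034]
```

View pics/l1.png

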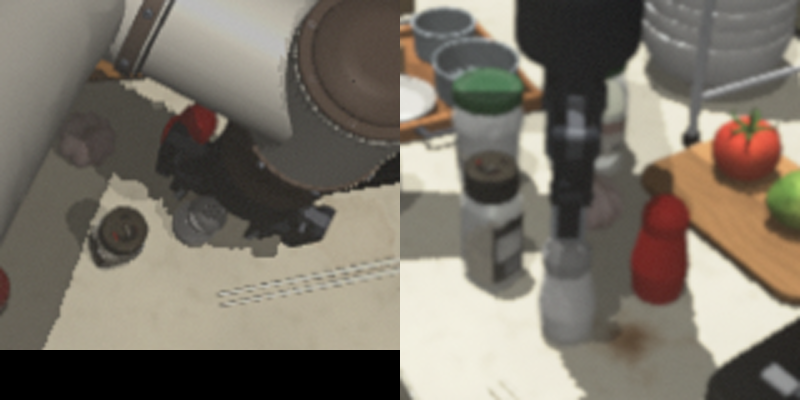

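The fingers straddle the shaker's dome (top inset 198,218; scene inset 568,255), so I descend and grip at the neck.

Call:
{"op": "move_arm", "data": {
  "motion": "0 0 -2 0 0 0;0 0 -2 0 0 0;0 0 -2 0 0 0;0 0 -1 0 0 0;0 0 0 0 0 0;0 0 0 0 0 0"
}}

```text
t: 2.05
eef_pos: [521.2, -461.1, 48.0]
eef_rot: [0.818, 3.031, -0.002]
contact_force: [0.7, 0.7, 0.3]
gripper_width: 0.705
grasp_force: 0.0
```

Call:
{"op": "move_arm", "data": {
  "motion": "0 0 0 0 0 0;0 0 0 0 0 0;0 0 0 0 0 0;0 0 0 0 0 0;0 0 0 0 0 0;0 0 0 0 0 0;0 0 0 0 0 0;0 0 0 0 0 0",
  "fingers": 0
}}

```text
t: 2.72
eef_pos: [521.7, -461.2, 48.9]
eef_rot: [0.817, 3.029, -0.003]
contact_force: [0.4, 0.7, 5.6]
gripper_width: 0.39
grasp_force: 58.0
```

Call:
{"op": "move_arm", "data": {
  "motion": "0 0 1 0 0 0;0 0 2 0 0 0;0 0 3.5 0 0 0;0 0 4 0 0 0;0 0 3.5 0 0 0"
}}

```text
t: 3.13
eef_pos: [520.0, -460.3, 188.6]
eef_rot: [-0.819, -3.033, 0.0]
contact_force: [0.7, -1.3, -0.2]
gripper_width: 0.39
grasp_force: 57.7
```

Call:
{"op": "move_arm", "data": {
  "motion": "0.5 2 0 0 0 0;0.8 3.5 0 0 0 3;0.8 3.8 0 0 0 3;0.9 4 0 0 0 3;0.9 4 0 0 0 3;0.9 4 0 0 0 3;0.9 4 0 0 0 3;0.9 4 0 0 0 3;0.9 3.6 0 0 0 3;0.8 3.5 0 0 0 3"
}}

```text
t: 3.97
eef_pos: [603.2, -94.1, 186.7]
eef_rot: [-0.084, -3.14, -0.0]
contact_force: [0.3, -0.7, -1.3]
gripper_width: 0.39
grasp_force: 57.7
```

Call:
{"op": "move_arm", "data": {
  "motion": "0.5 2.5 0 0 0 0;0.3 1.5 0 0 0 0;0 0 0 0 0 0;0 0 0 0 0 0;0 0 0 0 0 0;0 0 0 0 0 0"
}}

```text
t: 4.47
eef_pos: [610.9, -57.7, 186.3]
eef_rot: [-0.091, -3.14, 0.0]
contact_force: [-0.4, -0.1, -0.6]
gripper_width: 0.386
grasp_force: 57.7
```

Call:
{"op": "move_arm", "data": {
  "motion": "0 0.15 -2 0 0 0;0 0 -3 0 0 0;0 0 -3 0 0 0;0 0 -1.8 0 0 0;0 0 -0.8 0 0 0;0 0 -0.5 0 0 0;0 0 0 0 0 0;0 0 0 0 0 0"
}}

```text
t: 5.13
eef_pos: [612.3, -55.3, 76.5]
eef_rot: [0.089, 3.138, 0.0]
contact_force: [-0.2, -0.3, -0.8]
gripper_width: 0.391
grasp_force: 57.7
```

```bash
python3 look.py l2 130 130 290 250 185 110 315 220
```

```text
[612.48319225 -54.89441951  76.96717611] 0.39037227368342353 [ 0.14701697 -0.14914561 -0.29266278]
```

View pics/l2.png

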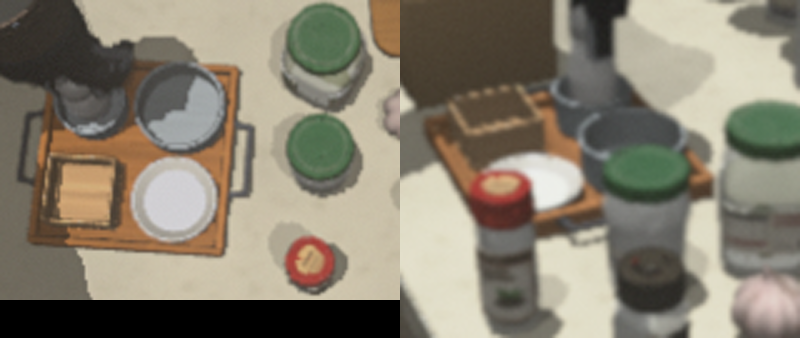

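The shaker is inside the narrow cup's rim (top inset 90,100); lowering the rest gently.

Call:
{"op": "move_arm", "data": {
  "motion": "-0.1 0 -0.4 0 0 0;0 0 -0.4 0 0 0;0 0 -0.4 0 0 0;0 0 0 0 0 0;0 0 -0.1 0 0 0;0 0 -0.1 0 0 0;0 0 0 0 0 0;0 0 0 0 0 0"
}}

```text
t: 5.9
eef_pos: [610.4, -54.8, 61.3]
eef_rot: [0.088, 3.14, -0.0]
contact_force: [-0.0, -0.6, -1.2]
gripper_width: 0.39
grasp_force: 57.7
```

Call:
{"op": "move_arm", "data": {
  "motion": "0 0 -0.1 0 0 0;0 0 -0.1 0 0 0;0 0 0 0 0 0;0 0 0 0 0 0"
}}

```text
t: 6.23
eef_pos: [610.6, -54.8, 59.9]
eef_rot: [0.088, 3.14, -0.0]
contact_force: [-0.8, 1.3, 3.1]
gripper_width: 0.388
grasp_force: 58.3
```

Floor contact is felt at TCP 60. Release, then rise.

Call:
{"op": "move_arm", "data": {
  "motion": "0 0 0 0 0 0;0 0 0 0 0 0;0 0 0 0 0 0;0 0 0 0 0 0;0 0 0 0 0 0",
  "fingers": 62
}}

```text
t: 6.65
eef_pos: [610.3, -54.9, 59.1]
eef_rot: [-0.089, -3.14, 0.0]
contact_force: [-0.1, 0.2, -0.9]
gripper_width: 0.621
grasp_force: 0.0
```

Call:
{"op": "move_arm", "data": {
  "motion": "0 0 1 0 0 0;0 0 2 0 0 0;0 0 3 0 0 0;0 0 3 0 0 0;0 0 2 0 0 0;0 0 0.5 0 0 0"
}}

```text
t: 7.15
eef_pos: [612.8, -54.8, 179.9]
eef_rot: [0.087, 3.131, 0.001]
contact_force: [0.4, -0.3, 0.9]
gripper_width: 0.62
grasp_force: 0.0
```

Call:
{"op": "move_arm", "data": {
  "motion": "-0.6 -2.5 0 0 0 0;-1 -4 0 0 0 0;-1 -4 0 0 0 0;-1 -4 0 0 0 0;-1 -3.8 0 0 0 0;-0.7 -2.5 0 0 0 0;-0.3 -1.05 0 0 0 0;0 0 -1.5 0 0 0;0 0 -2.5 0 0 0;0 0 0 0 0 0",
  "fingers": 100
}}

```text
t: 7.98
eef_pos: [551.1, -272.1, 129.5]
eef_rot: [-0.091, -3.131, -0.006]
contact_force: [0.0, -0.0, -1.6]
gripper_width: 1.0
grasp_force: 0.0
```

```bash
python3 look.py l3 130 130 310 250 185 90 345 250
```

```text
[ 553.93492718 -272.85251273  133.64824991] 0.9960331540224571 [-0.30634599  0.50423482  1.37744307]
```

View pics/l3.png

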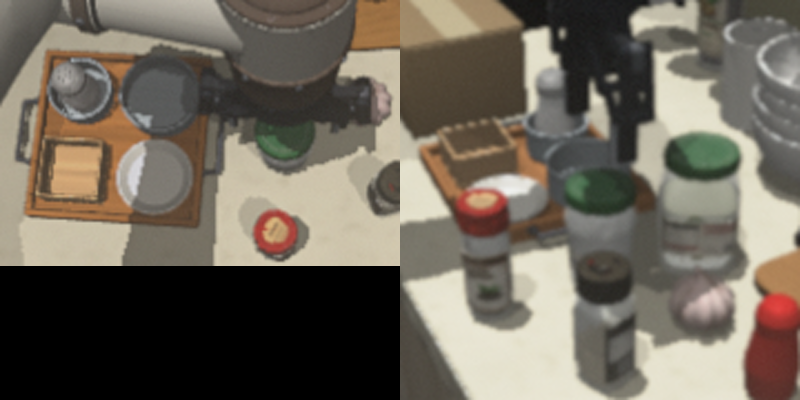

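Salt stands upright in its cup (inset 70,85); the fingers straddle the sugar lid (inset 220/355 against lid 285). Descending.

Call:
{"op": "move_arm", "data": {
  "motion": "0 0 -2 0 0 0;0 0 -2 0 0 0;0 0 -2 0 0 0;0 0 -2 0 0 0;0 0 -0.9 0 0 0;0 0 0 0 0 0;0 0 0 0 0 0"
}}

```text
t: 8.67
eef_pos: [555.3, -273.3, 46.3]
eef_rot: [0.087, 3.139, -0.001]
contact_force: [-0.4, -0.2, 0.9]
gripper_width: 0.999
grasp_force: 0.0
```

Call:
{"op": "move_arm", "data": {
  "motion": "0 0 0 0 0 0;0 0 0 0 0 0;0 0 0 0 0 0;0 0 0 0 0 0;0 0 0 0 0 0;0 0 0 0 0 0;0 0 0 0 0 0",
  "fingers": 0
}}

```text
t: 9.25
eef_pos: [555.8, -273.4, 47.8]
eef_rot: [0.087, 3.137, -0.002]
contact_force: [-0.2, 2.0, 5.7]
gripper_width: 0.7
grasp_force: 63.5
```

Call:
{"op": "move_arm", "data": {
  "motion": "0 0 0.8 0 0 0;0 0 1.5 0 0 0;0 0 2.5 0 0 0;0 0 2.5 0 0 0;0 0 1.7 0 0 0;0 0 0 0 0 0;0 0 0 0 0 0"
}}

```text
t: 9.83
eef_pos: [554.3, -273.1, 136.0]
eef_rot: [0.089, 3.139, 0.001]
contact_force: [-0.5, 0.9, -4.2]
gripper_width: 0.701
grasp_force: 65.7
```

Call:
{"op": "move_arm", "data": {
  "motion": "0.6 1.5 0 0 0 0;1 2.5 0 0 0 0;1.1 2.8 0 0 0 0;1.1 2.8 0 0 0 0;0.9 2.2 0 0 0 0;0.5 1.35 0 0 0 0;0 0 0 0 0 0;0 0 0 0 0 0;0 0 0 0 0 0;0 0 0 0 0 0"
}}

```text
t: 10.67
eef_pos: [605.5, -142.8, 134.6]
eef_rot: [-0.091, -3.139, 0.0]
contact_force: [-0.1, 0.1, -3.8]
gripper_width: 0.699
grasp_force: 65.8
```

Call:
{"op": "move_arm", "data": {
  "motion": "0 0.1 -1.5 0 0 0;0 0 -2 0 0 0;0 0 -2 0 0 0;0 0 -1 0 0 0;0 0 -0.4 0 0 0;0 0 0 0 0 0;0 0 0 0 0 0"
}}

```text
t: 11.25
eef_pos: [607.0, -141.3, 67.1]
eef_rot: [0.089, 3.139, -0.001]
contact_force: [0.1, -0.0, -2.7]
gripper_width: 0.699
grasp_force: 65.8
```

```bash
python3 look.py l4 130 130 310 250 185 90 345 250
```

```text
[ 607.3775311  -141.04491225   67.71865348] 0.698345661132928 [-0.22993613  0.05721937 -4.19599626]
```

View pics/l4.png

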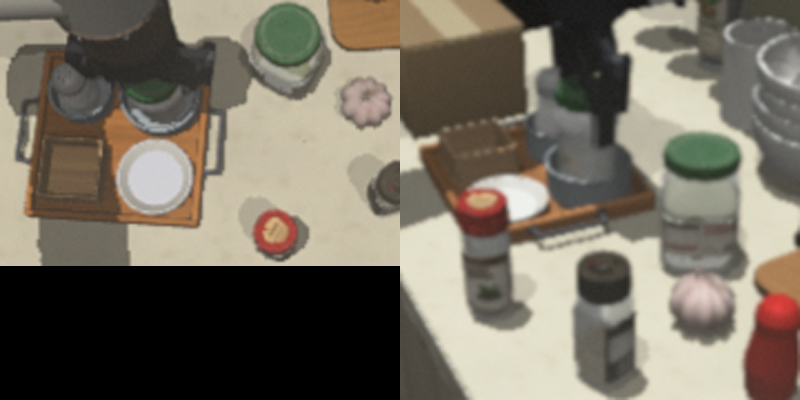

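Sugar jar sits inside the wide cup (inset 155,100), clear of the salt. Lower the last cm.

Call:
{"op": "move_arm", "data": {
  "motion": "0 0 -0.4 0 0 0;0 0 -0.3 0 0 0;0 0 -0.1 0 0 0;0 0 -0.1 0 0 0;0 0 0 0 0 0;0 0 0 0 0 0"
}}

```text
t: 11.85
eef_pos: [607.0, -140.7, 58.9]
eef_rot: [0.087, 3.139, -0.001]
contact_force: [-1.6, 1.3, 5.2]
gripper_width: 0.699
grasp_force: 66.5
```

Call:
{"op": "move_arm", "data": {
  "motion": "0 0 -0.1 0 0 0;0 0 -0.1 0 0 0;0 0 0 0 0 0;0 0 0 0 0 0"
}}

```text
t: 12.18
eef_pos: [607.4, -140.7, 58.9]
eef_rot: [0.086, 3.137, -0.001]
contact_force: [-5.3, 4.0, 13.6]
gripper_width: 0.7
grasp_force: 67.2
```

Call:
{"op": "move_arm", "data": {
  "motion": "0 0 0.15 0 0 0;0 0 0 0 0 0"
}}

```text
t: 12.35
eef_pos: [607.1, -140.7, 58.9]
eef_rot: [0.087, 3.138, -0.001]
contact_force: [-2.5, 2.9, 10.1]
gripper_width: 0.699
grasp_force: 66.8
```

Call:
{"op": "move_arm", "data": {
  "motion": "0 0 0 0 0 0;0 0 0 0 0 0;0 0 0 0 0 0;0 0 0 0 0 0;0 0 0 0 0 0",
  "fingers": 88
}}

```text
t: 12.77
eef_pos: [606.3, -140.9, 56.4]
eef_rot: [-0.089, -3.14, 0.0]
contact_force: [-0.3, 0.0, 0.6]
gripper_width: 0.88
grasp_force: 0.0
```

Call:
{"op": "move_arm", "data": {
  "motion": "0 0 1 0 0 0;0 0 2 0 0 0;0 0 3 0 0 0;0 0 3 0 0 0;0 0 2.5 0 0 0;0 0 0.5 0 0 0"
}}

```text
t: 13.27
eef_pos: [609.2, -141.3, 183.3]
eef_rot: [0.087, 3.13, -0.002]
contact_force: [0.8, 0.5, 1.0]
gripper_width: 0.878
grasp_force: 0.0
```

Call:
{"op": "move_arm", "data": {
  "motion": "-0.8 -1.8 0 0 0 2;-1.5 -3.5 0 0 0 3;-1.6 -3.7 0 0 0 3;-1.6 -3.7 0 0 0 3;-1.6 -3.7 0 0 0 3;-1.6 -3.7 0 0 0 3;-1.2 -2.8 0 0 0 3;-0.5 -1.3 0 0 0 0;0 0 -1.5 0 0 0;0 0 -2 0 0 0",
  "fingers": 90
}}

```text
t: 14.1
eef_pos: [503.0, -384.6, 143.6]
eef_rot: [-0.454, 3.105, -0.005]
contact_force: [0.4, -0.6, -0.5]
gripper_width: 0.904
grasp_force: 0.0
```

```bash
python3 look.py l5 240 170 360 260 225 150 325 260
```

```text
[ 500.24367505 -381.63164137  138.50710296] 0.9039167080744387 [-0.24312952 -0.22729229 -0.22615528]
```

View pics/l5.png

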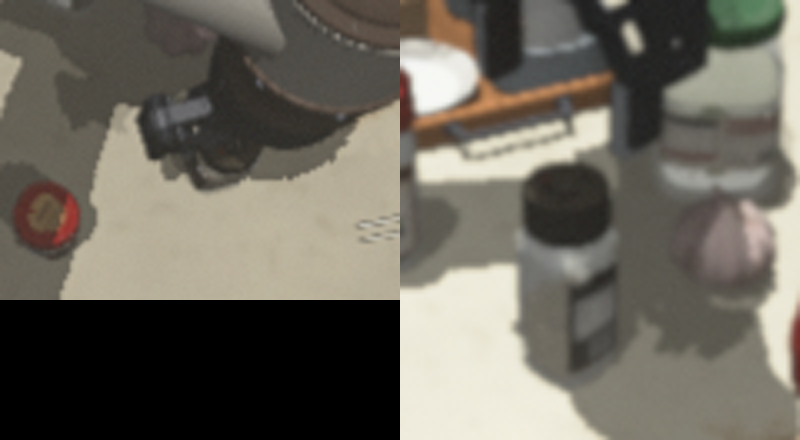

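The square jar's cap shows at scene inset 568,188 and its near edge (571) is mid-body, so its yaw is about 18°, matching the tool. Descending and gripping.

Call:
{"op": "move_arm", "data": {
  "motion": "0.15 -0.2 -2 0 0 0;0 0 -2 0 0 0;0 0 -2 0 0 0;0 0 -2 0 0 0;0 0 -1.4 0 0 0;0 0 0 0 0 0;0 0 0 0 0 0"
}}

```text
t: 14.78
eef_pos: [504.3, -384.6, 48.1]
eef_rot: [0.46, -3.107, 0.0]
contact_force: [0.3, -0.7, 0.0]
gripper_width: 0.899
grasp_force: 0.0
```

Call:
{"op": "move_arm", "data": {
  "motion": "0 0 0 0 0 0;0 0 0 0 0 0;0 0 0 0 0 0;0 0 0 0 0 0;0 0 0 0 0 0;0 0 0 0 0 0;0 0 0 0 0 0;0 0 0 0 0 0",
  "fingers": 0
}}

```text
t: 15.45
eef_pos: [504.6, -385.1, 49.5]
eef_rot: [-0.459, 3.106, -0.002]
contact_force: [-0.9, 2.5, 6.9]
gripper_width: 0.454
grasp_force: 59.3
```

Call:
{"op": "move_arm", "data": {
  "motion": "0 0 1 0 0 0;0 0 2 0 0 0;0 0 3 0 0 0;0 0 3.5 0 0 0;0 0 3 0 0 0;0.1 1 0.5 0 0 -2;0.1 2.5 0 0 0 -3;0.2 3.5 0 0 0 -3;0.3 3.8 0 0 0 -3;0.3 3.8 0 0 0 -3"
}}

```text
t: 16.28
eef_pos: [513.2, -237.7, 177.9]
eef_rot: [0.069, -3.141, -0.0]
contact_force: [1.1, 0.9, -1.1]
gripper_width: 0.446
grasp_force: 58.7
```

Call:
{"op": "move_arm", "data": {
  "motion": "0.3 4 0 0 0 -3;0.3 4 0 0 0 -3;0.3 4 0 0 0 0;0.2 3.5 0 0 0 0;0.1 2.2 0 0 0 0;0 1 0 0 0 0;0 0 0 0 0 0;0 0 0 0 0 0;0 0 0 0 0 0"
}}

```text
t: 17.03
eef_pos: [525.6, -52.7, 177.8]
eef_rot: [-0.09, -3.14, 0.0]
contact_force: [0.2, 0.4, -1.2]
gripper_width: 0.452
grasp_force: 58.7
```

```bash
python3 look.py l6 130 130 290 250 185 60 315 220
```

```text
[525.66962608 -52.98397177 177.72482162] 0.45480696269563925 [-0.42318385  0.65639852 -1.64938078]
```

View pics/l6.png

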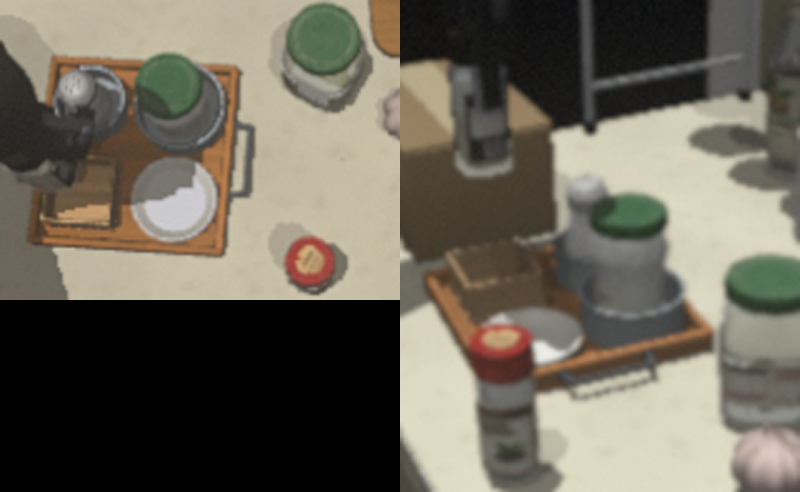

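Salt and sugar stand in their cups; the square jar hangs with its foot at scene inset about (484,155). I check its offset and the box's clearance.

```bash
python3 - <<'E'
from h import *
print(onz('scene',185+84*.325,60+157*.325,130),'box foot',onz('top',200/1.5625,345/1.5625,0),onz('top',200/1.5625,262/1.5625,0), 'top edge z=100',onz('top',183/1.5625,345/1.5625,100))
E
```

```text
[530.  -41.2 130. ] box foot [496.1  40.7   0. ] [629.9  52.2  -0. ] top edge z=100 [480.5  28.8 100. ]
```

Call:
{"op": "move_arm", "data": {
  "motion": "0 0.15 -2 0 0 0;0 0 -2.5 0 0 0;0 0 -2 0 0 0;0 0 -1 0 0 0;0 0 0 0 0 0;0 0 0 0 0 0;0 0 0 0 0 0"
}}

```text
t: 17.72
eef_pos: [527.0, -50.6, 104.0]
eef_rot: [0.089, 3.138, 0.0]
contact_force: [-0.4, -0.8, -1.0]
gripper_width: 0.454
grasp_force: 58.7
```

```bash
python3 look.py l7 130 150 230 240 185 80 275 180
```

```text
[526.88003657 -50.33931581 104.19043543] 0.45068493932217707 [ 0.31722513  0.70621014 -1.04583116]
```

View pics/l7.png

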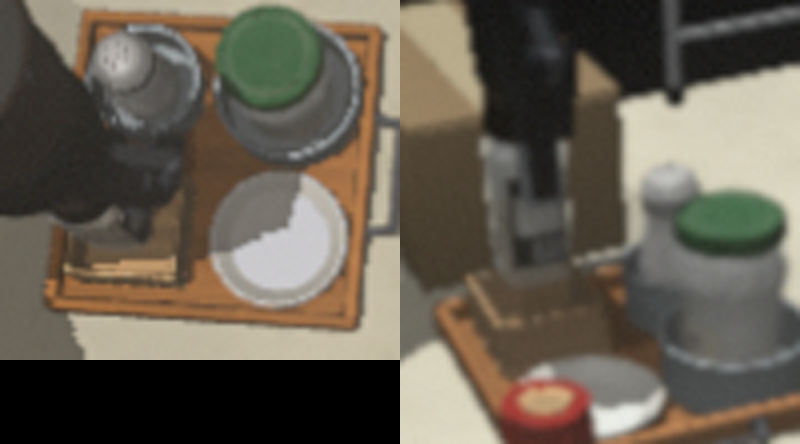

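The jar foot (scene inset 490–575) hangs centred over the square holder (470–607). Lowering in.

Call:
{"op": "move_arm", "data": {
  "motion": "-0.1 0 -0.5 0 0 0;0 0 -0.8 0 0 0;0 0 -0.8 0 0 0;0 0 -0.5 0 0 0;0 0 0 0 0 0"
}}

```text
t: 18.23
eef_pos: [523.7, -50.4, 75.1]
eef_rot: [-0.089, -3.137, 0.001]
contact_force: [-0.0, -0.6, -0.7]
gripper_width: 0.452
grasp_force: 58.7
```

Call:
{"op": "move_arm", "data": {
  "motion": "0 0 -0.6 0 0 0;0 0 -0.5 0 0 0;0 0 -0.4 0 0 0;0 0 -0.2 0 0 0;0 0 0 0 0 0;0 0 0 0 0 0"
}}

```text
t: 18.73
eef_pos: [524.8, -50.3, 60.5]
eef_rot: [-0.088, -3.14, 0.0]
contact_force: [-2.3, 0.6, 3.8]
gripper_width: 0.452
grasp_force: 59.6
```

Call:
{"op": "move_arm", "data": {
  "motion": "0 0 0 0 0 0;0 0 0 0 0 0;0 0 0 0 0 0;0 0 0 0 0 0;0 0 0 0 0 0",
  "fingers": 60
}}

```text
t: 19.15
eef_pos: [524.9, -50.4, 59.7]
eef_rot: [-0.089, -3.14, 0.0]
contact_force: [-0.8, 0.4, 0.2]
gripper_width: 0.601
grasp_force: 0.0
```

Call:
{"op": "move_arm", "data": {
  "motion": "0 0 1 0 0 0;0 0 2 0 0 0;0 0 3 0 0 0;0 0 3 0 0 0;0 0 2 0 0 0;0 0 1 0 0 0"
}}

```text
t: 19.65
eef_pos: [526.5, -50.2, 183.9]
eef_rot: [0.088, 3.134, 0.001]
contact_force: [0.5, 0.2, -0.2]
gripper_width: 0.597
grasp_force: 0.0
```

Call:
{"op": "move_arm", "data": {
  "motion": "0.5 -2 0 0 0 0;0.9 -3.6 0 0 0 0;1 -4 0 0 0 0;1 -4 0 0 0 0;1 -4 0 0 0 0;1 -4 0 0 0 0;1 -4 0 0 0 0;0.8 -3.2 0 0 0 0;0.5 -2.3 0 0 0 0;0 0 -2 0 0 0",
  "fingers": 95
}}

```text
t: 20.48
eef_pos: [603.8, -367.1, 162.4]
eef_rot: [0.094, 3.134, -0.007]
contact_force: [-0.4, -0.3, 2.4]
gripper_width: 0.948
grasp_force: 0.0
```

Call:
{"op": "move_arm", "data": {
  "motion": "0 0 -2.5 0 0 0;0 0 -2.5 0 0 0;0 0 -2.5 0 0 0;0 0 -1 0 0 0;0 0 0 0 0 0;0 0 0 0 0 0"
}}

```text
t: 20.98
eef_pos: [602.0, -361.5, 74.8]
eef_rot: [-0.088, -3.14, 0.001]
contact_force: [0.1, -0.8, 0.8]
gripper_width: 0.946
grasp_force: 0.0
```

```bash
python3 look.py l8 130 130 350 250 205 60 345 240
```

```text
[ 603.08943153 -361.80730127   76.85828382] 0.9508278807444163 [-0.76610127 -0.82541829  0.83049834]
```

View pics/l8.png

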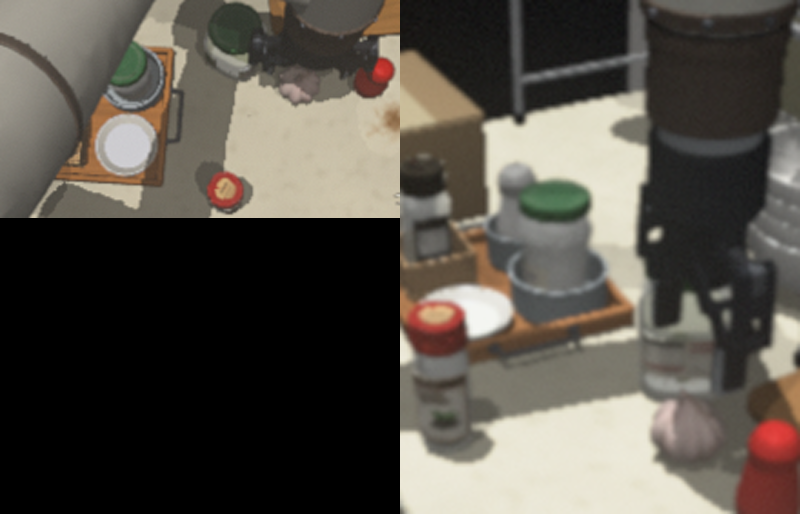

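```bash
python3 - <<'E'
from h import *
a=lambda p:((proj('top',p)-[130,130])*400/220).round(0)
b=lambda p:((proj('scene',p)-[205,60])*400/140+[400,0]).round(0)
for p in([603,-362,88],[605,-319,88],[601,-405,88],[602,-361,28],[602,-361,57]):print(p,a(p),b(p))
E
```

```text
[603, -362, 88] [306.  69.] [693. 356.]
[605, -319, 88] [271.  67.] [663. 325.]
[601, -405, 88] [341.  71.] [724. 389.]
[602, -361, 28] [301.  83.] [686. 425.]
[602, -361, 57] [303.  77.] [688. 392.]
```

The square jar stands in its holder (scene inset 428,215); projections confirm the fingers (inner faces 271/341) straddle the garlic (301,83). Descending.

Call:
{"op": "move_arm", "data": {
  "motion": "0 0 -2 0 0 0;0 0 -2 0 0 0;0 0 -1.6 0 0 0;0 0 -0.8 0 0 0;0 0 -0.4 0 0 0;0 0 0 0 0 0;0 0 0 0 0 0"
}}

```text
t: 21.67
eef_pos: [602.7, -361.6, 7.9]
eef_rot: [0.088, 3.138, -0.001]
contact_force: [-1.2, 0.1, 0.2]
gripper_width: 0.951
grasp_force: 0.0
```

Call:
{"op": "move_arm", "data": {
  "motion": "0 0 0 0 0 0;0 0 0 0 0 0;0 0 0 0 0 0;0 0 0 0 0 0;0 0 0 0 0 0;0 0 0 0 0 0;0 0 0 0 0 0",
  "fingers": 0
}}

```text
t: 22.25
eef_pos: [603.5, -361.6, 8.8]
eef_rot: [0.087, 3.137, -0.002]
contact_force: [-1.0, 0.8, 6.0]
gripper_width: 0.612
grasp_force: 62.8
```

Call:
{"op": "move_arm", "data": {
  "motion": "0 0 0.8 0 0 0;0 0 1.5 0 0 0;0 0 2.5 0 0 0;0 0 3 0 0 0;0 0 3 0 0 0;-0.4 1 1.2 0 0 0;-0.8 2.2 0 0 0 0;-1.1 3 0 0 0 0;-1.3 3.5 0 0 0 0;-1.3 3.6 0 0 0 0"
}}

```text
t: 23.08
eef_pos: [551.4, -227.0, 126.2]
eef_rot: [-0.091, -3.139, -0.001]
contact_force: [-0.2, 0.3, -0.4]
gripper_width: 0.605
grasp_force: 62.7
```

Call:
{"op": "move_arm", "data": {
  "motion": "-1.3 3.6 0 0 0 0;-1 3 0 0 0 0;-0.6 1.8 0 0 0 0;-0.3 0.8 0 0 0 0;0 0 -2 0 0 0;0 0 -2 0 0 0;0 0 -1 0 0 0;0 0 0 0 0 0;0 0 0 0 0 0"
}}

```text
t: 23.83
eef_pos: [520.8, -136.7, 76.5]
eef_rot: [-0.089, -3.139, 0.001]
contact_force: [-0.0, -0.6, -0.5]
gripper_width: 0.606
grasp_force: 62.8
```

```bash
python3 look.py l9 130 140 250 230 185 90 285 200;python3 - <<'E'
from h import *
for p in([521.5,-136.5,21],[521.5,-136.5,100]):print(((proj('top',p)-[130,140])*400/120).round(),((proj('scene',p)-[185,90])*4+[400,0]).round())
E
```

```text
[ 521.67859424 -136.69728938   77.60930038] 0.6074727924131583 [-0.05208137 -0.81199974 -0.84934523]
[233. 231.] [567. 316.]
[214. 208.] [559. 198.]
```

View pics/l9.png

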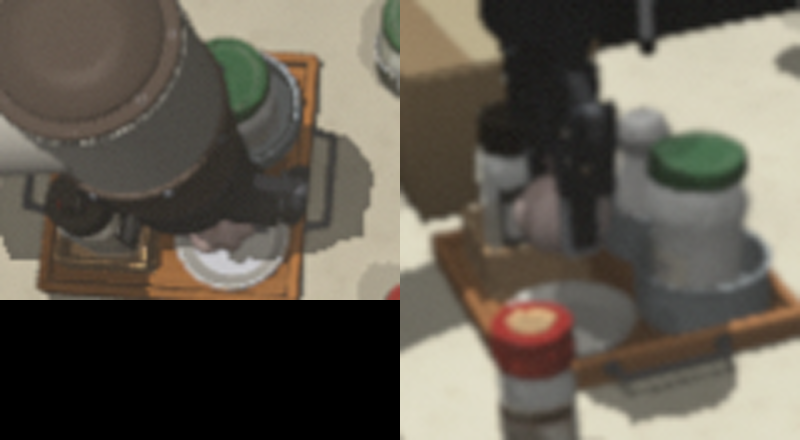

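The dish ellipse centre is at scene inset (568,316), matching the predicted (567,316); the garlic hangs above it at (562,210), clear of the square jar. Lowering.

Call:
{"op": "move_arm", "data": {
  "motion": "0 0 -1 0 0 0;0 0 -1.5 0 0 0;0 0 -1.5 0 0 0;0 0 -0.8 0 0 0;0 0 -0.4 0 0 0;0 0 0 0 0 0;0 0 0 0 0 0"
}}

```text
t: 24.52
eef_pos: [521.3, -136.4, 25.1]
eef_rot: [0.088, 3.14, -0.0]
contact_force: [0.6, 0.1, 0.7]
gripper_width: 0.609
grasp_force: 62.7
```

Call:
{"op": "move_arm", "data": {
  "motion": "0 0 -0.2 0 0 0;0 0 -0.15 0 0 0;0 0 -0.1 0 0 0;0 0 0 0 0 0;0 0 0 0 0 0"
}}

```text
t: 24.93
eef_pos: [521.2, -136.3, 20.8]
eef_rot: [0.088, 3.139, -0.0]
contact_force: [-1.5, 0.7, 2.0]
gripper_width: 0.609
grasp_force: 63.0
```

Call:
{"op": "move_arm", "data": {
  "motion": "0 0 0 0 0 0;0 0 0 0 0 0;0 0 0 0 0 0;0 0 0 0 0 0;0 0 0 0 0 0",
  "fingers": 74
}}

```text
t: 25.35
eef_pos: [520.8, -136.3, 20.2]
eef_rot: [-0.089, -3.14, 0.0]
contact_force: [-0.4, -0.1, 0.2]
gripper_width: 0.741
grasp_force: 0.0
```

Call:
{"op": "move_arm", "data": {
  "motion": "0 0 0.5 0 0 0;0 0 1 0 0 0;0 0 2 0 0 0;0 0 3 0 0 0;0 0 3.5 0 0 0;0 0 3.5 0 0 0;-1.5 -2.5 2 0 0 0;-2.5 -3 0 0 0 0;-2.5 -3 0 0 0 0;-2.5 -3 0 0 0 0"
}}

```text
t: 26.18
eef_pos: [430.0, -252.1, 177.1]
eef_rot: [0.086, 3.138, -0.001]
contact_force: [1.4, -0.9, -0.2]
gripper_width: 0.744
grasp_force: 0.0
```

Call:
{"op": "move_arm", "data": {
  "motion": "-2 -3.5 0 0 0 0;-2 -3.5 0 0 0 0;-2 -3.5 0 0 0 0;-1 -3 0 0 0 0;0 -2 0 0 0 0;0 0 0 0 0 0"
}}

```text
t: 26.68
eef_pos: [360.2, -409.7, 176.3]
eef_rot: [0.095, 3.139, -0.003]
contact_force: [0.5, -1.4, 0.5]
gripper_width: 0.744
grasp_force: 0.0
```

```bash
python3 look.py l10 130 130 270 240 185 90 315 220
```

```text
[ 360.41249923 -406.74046316  175.76152597] 0.7403266262638819 [-0.90448378  0.42591045 -0.1226383 ]
```

View pics/l10.png

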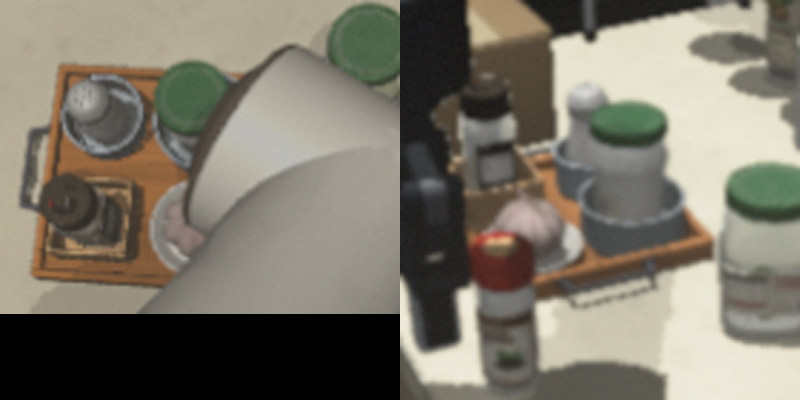

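All four stand in place; a quick numeric check of the garlic's centre before handing in.

```bash
python3 - <<'E'
from h import *
s=400/130
print('garlic',onz('scene',185+(530-400)/s,90+228/s,38))
print('sq cap',onz('scene',185+(486-400)/s,90+84/s,118))
bot.finish_job()
E
```

```text
garlic [ 521.3 -142.1   38. ]
sq cap [527.2 -50.3 118. ]
the job is handed in; nothing more can be done
```

The job is handed in: the salt shaker, sugar jar, square jar and garlic are each in their holders on the tray in the order asked. The larger jar and the round jar were left where they stood. In the last picture everything looked upright. My final measurement put the garlic about 5 mm off the dish's centre, within measuring error, and I did not correct it.

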